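# Pin back the sprung clamp arm of the board fixture

## Task

Two clamping fixtures stand on the assembly bench. On the one that holds the green circuit board, swing the clamp arm back off the board against its spring by the black knob at its end, until the knob stands over the hole in the curved plate, and while holding it there push the knob down so that its pin drops fully into the hole and keeps the arm back; then let go. Leave the arm of the empty fixture alone.

Things in the scene. Friction and masses are not known exactly. Their poses are not given: they have to be found in the camera images.
- knob (a point): Centre of the upright black round knob (26 mm across, 28 mm tall) at the handle end of the steel clamp arm, on the fixture with the green circuit board. It tops a 10 mm steel pin through the arm, 100 mm from the pivot axis; pin up, the centre is 84 mm above the bench. Under it: a bush 22 mm across, top at 52 mm, and the arm (20 mm wide, 32 at its round end), top at 44 mm.
- swing_a (a joint): Turn of that arm about its pivot, rad: 0 at rest (clamp foot on the board), where it starts, growing counter-clockwise seen from above; 1.22 with the knob over the hole's centre, end stop 1.32. A torsion spring returns it to 0: about 3 N at the knob at rest, 7.5 N at the hole. It springs back if let go unpinned.
- pin_a (a joint): Travel of the knob and pin straight down in that arm, m: 0 up (at the start), 0.016 fully down (knob centre then 68 mm above the bench). Friction keeps it where it is put; pushing it takes 3 to 5 N. Away from the hole the curved plate stops it after 3 mm.
- pivot (a point): On the vertical axis of that arm's pivot (steel post with coiled spring and bolt head, top 66 mm above the bench), 28 mm above the bench. Fixed to the fixture, a dark steel base 280 x 220 x 12 mm that may stand turned by up to 0.3 rad. The clamp end of the arm reaches 97 mm the other way from the knob.
- hole (a point): Centre, on the top face, of the hole in the curved aluminium plate of the same fixture; 28 mm above the bench, 100 mm from the pivot axis. A rectangle 28 mm along the knob's arc by 20 mm across it, 16 mm deep: the 10 mm pin has 9 mm to spare either way along the arc.
- other_knob (a point): Centre of the like knob on the arm of the other, empty fixture (no board in it): not to be moved.

How it is judged:
By the outcome, as a careful person would: the job done as asked, in the order asked, and still so for the second after the job is handed in, with the robot touching nothing.
It also fails if it takes over 40 s, if anything falls off the work surface, if the arm or the gripper's body presses on something with over 40 N, if the wrist force passes 120 N, or if a joint passes its speed limit or range.

## Robot

A 7-joint arm with a two-finger parallel gripper is mounted at the origin on the work surface. World frame = base frame: x ahead of the robot, y to its left, z up, the work surface at z = 0. Lengths are in mm, angles in rad, forces in N, time in s.
With the tool pointing down it reaches from about 350 to 775 mm from the base axis. Payload 3.1 kg.
Tool frame: the origin (TCP) lies on the centre line of the jaws, within the pads' length; the fingertips stand 14 mm ahead of it and the grasp point (between the pads) lies 5 mm behind it (tcp_to_tips is the z of the fingertips in the tool frame, in mm); z points along the fingers, y is the line along which they close (so a half turn about z gives the same grasp; the last joint's range is limited). The gripper opens to 85 mm and grips with 20 to 120 N. Pads are 22 mm wide; open, the fingers measure 114 mm over their backs; the gripper's body (76 mm by 85 mm) begins 54 mm behind the grasp point. The pads swing forward as they close: fully open they stand 13 mm farther back than shut.
Start: joints at [-1.188, 0.311, 0.014, 1.512, -0.004, 1.319, -0.027], TCP at [226.652, 501.145, 245.304] pointing down, gripper open.
Joint ranges: [-2.7, 2.7], [-0.3, 1.91], [-1.27, 1.3], [0.12, 2.57], [-1.44, 4.58], [0.2, 2.03], [-3.05, 3.05]. Speed limits (rad/s): [2.79, 2.79, 3.14, 3.14, 3.14, 3.14, 3.14].

## Interface

Orientations are given as a rotation vector (axis times angle).
In Python, from station import * gives the robot as it stands. The module is installed in compiled form; this text tells all that it offers.
- The arm moves only by the tool drive_tool, never from a script. Its argument "increments" is a list of rows, each an object of numbers: "fingers": the opening, from 0 (shut) to 1 (fully open); "tx", "ty", "tz": the shift along the tool's x, y, z each as a share of 60 cm, from -1 to 1; "spin": the turn about the tool's z as a share of pi/4 rad, from -1 to 1. A call has 1 to 10 rows; each row shifts and turns the commanded pose from where the row before left it, along the tool's axes as they then stand; what a row does not reach is not made up. A row lasts 1/12 s, in which the tool goes at most 41.7 mm and 7.16 degrees, less where a joint would pass 70% of its speed; a pose out of reach is approached as far as the arm can. A call with a number of a shift or a turn outside -1 to 1 is refused whole. A call with a gripper value outside its range is refused whole. The fingers move at their own pace and stop on an object; "newtons" is the grip in N (left out, the last holds). Time passes only in rows, so rows that do not move let the fingers close. It gives the time, the measured TCP pose, the force, the opening and the grip force at its end, in the units of the state.
- get_obs(): the state, without advancing time (a new reading comes with each control period).
- grab_frame(name): name is "scene" or "top" or "wrist"; returns a dict with "pixels" (420x560x3 uint8, red, green, blue), "z_map" (420x560 float32, mm along the optical axis (not along the pixel's ray), 0 where there is no reading), "mtx" (3x3 intrinsics, pixels), "rvec" (rotation vector, rad) and "tvec" (3), from world to camera coordinates, as OpenCV has them; the wrist camera has in their place "tool_from_camera" (4x4, takes a point from camera to tool coordinates, whose origin is the TCP and whose axes are the flange's). Camera axes: x right, y down, z forward; pixel columns grow to the right and rows downward; lengths in mm; the calibration is good to about 2 mm. A picture is of the moment at which its call begins: read the wrist's pose just before it.
- job_done(): hands the job in; it is judged then, once.
The state is a dict: "clock": time; "joints": joint angles; "qvel": joint speeds; "joint_torque": joint torques, N m; "tcp_pos": TCP position; "tcp_rot": TCP orientation; "ft_force": force on the tool from outside, world axes, zero at the start; "torque": the same for the moment, N m; "opening": opening from 0.0 (shut) to 1.0 (fully open); "finger_force": force on a finger pad.
Only numpy, scipy, OpenCV 4.12 (cv2) and the standard library are available. Lean on these libraries where they do the work, as an engineer would, in place of code of your own. Each camera call takes 0.05 s, during which the arm holds its last target. There are 200 camera calls.

## Working session

There is one attempt and no reset: what is moved stays moved. The work goes in short steps, Python scripts to look and compute and a tool call to move; the robot and the scene stay as the last step left them, time stands still between calls to the robot, and variables do not carry over. Pictures are saved under pics/ and viewed, at most 10 in all, crops included, and the job is handed in when it is done.

Besides the shell and the picture viewer there is one more tool, called after "Request:" as a command line: name --argument value ..., lists and objects as JSON in quotes. drive_tool: Moves the arm, as the interface text tells. Shift numbers are shares of 60 cm and turn numbers shares of pi/4 rad, none past 1 either way. Its arguments: {"type":"object","properties":{"increments":{"type":"array","items":{"type":"object","properties":{"fingers":{"type":"number"},"tx":{"type":"number"},"ty":{"type":"number"},"tz":{"type":"number"},"spin":{"type":"number"}}}},"newtons":{"type":"number"}},"required":["increments"]}

```bash
mkdir -p pics
cat > h.py <<'E'
from station import *
import numpy as np, cv2
def snap(n,f):
    o=get_obs(); g=grab_frame(n); cv2.imwrite('pics/'+f+'.png',g['pixels'][:,:,::-1]); np.savez('pics/'+f+'.npz',p=o['tcp_pos'],r=o['tcp_rot'],**g); return o,g
def world(g,u,v,z):
    "intersect pixel ray with plane z"
    R=cv2.Rodrigues(np.array(g['rvec'],float))[0]; t=np.array(g['tvec'],float).ravel()
    d=R.T@np.linalg.inv(g['mtx'])@[u,v,1]; c=-R.T@t
    return c+d*(z-c[2])/d[2]
def worldz(g,u,v):
    R=cv2.Rodrigues(np.array(g['rvec'],float))[0]; t=np.array(g['tvec'],float).ravel()
    return R.T@(np.linalg.inv(g['mtx'])@[u,v,1]*g['z_map'][v,u]-t)
E
python3 - <<'E'
from h import *
o,g=snap('top','top1'); print(o)
E
```

```text
{'clock': 0.0, 'joints': array([-1.18770334,  0.31170981,  0.01397356,  1.51304294, -0.00441809,
        1.31916298, -0.02720986]), 'qvel': array([-9.72059780e-05, -1.47103634e-04,  6.02762310e-04, -9.31253758e-04,
       -2.32970752e-04, -8.25533724e-04,  1.16057757e-03]), 'joint_torque': array([ 1.13779680e-05, -3.79910409e+01,  1.45943253e-01, -2.30584860e+01,
        1.22045015e-02,  1.36952117e-02,  1.61669402e-05]), 'tcp_pos': array([226.3663948 , 500.51259796, 244.23536088]), 'tcp_rot': array([-0.66204725, -3.07061712,  0.00354115]), 'ft_force': array([0.34242801, 0.06153292, 0.88481668]), 'torque': array([-0.02543811,  0.00471329,  0.00339959]), 'finger_force': 0.0, 'opening': 1.000087301467472}
```

View pics/top1.png

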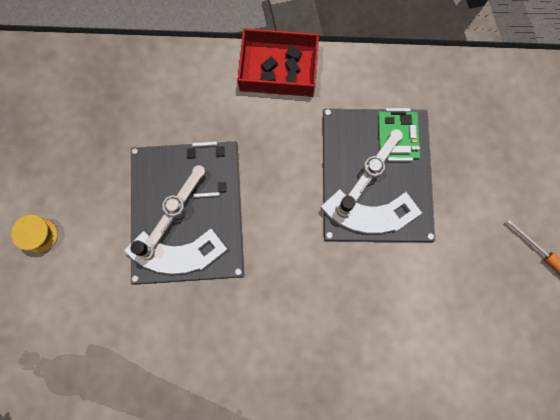

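The board fixture is on the right: pivot about (375,166), knob (347,204), hole (402,211). The empty fixture is on the left, with its knob at (139,248). Next I enlarge the right one.

Run:
```python
from h import *
g=np.load('pics/top1.npz')
im=cv2.imread('pics/top1.png')[100:250,310:440]
cv2.imwrite('pics/c1.png',cv2.resize(im,None,fx=4,fy=4,interpolation=cv2.INTER_CUBIC))
for n,u,v,z in [('knobtop',347,203,98),('pivtop',375,166,66),('hole',402,211,28),('oknob',139,247,98),('box',278,62,0)]:
    print(n,world(g,u,v,z).round(1),worldz(g,u,v).round(1))
```

```text
knobtop [ 561.8 -119.3   98. ] [ 561.8 -119.3   97.9]
pivtop [ 644.6 -176.9   66. ] [ 644.5 -176.8   66.6]
hole [ 566.3 -237.2   28. ] [ 570.6 -242.     8.9]
oknob [466.2 252.5  98. ] [465.9 251.9  99.8]
box [893.7  20.1   0. ] [891.9  20.1   3.3]
```

View pics/c1.png

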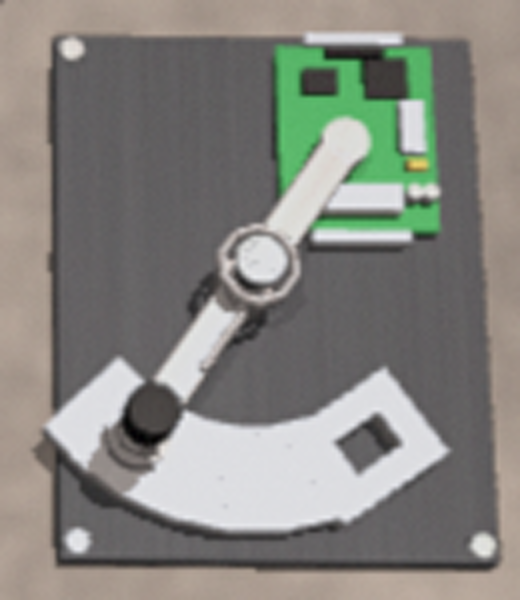

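Pivot to knob and pivot to hole both come out near 100 mm, and the swing between them near 1.22 rad, as they should. Moving over the knob now.

Request:
drive_tool --increments '[{"tx": -0.0312, "ty": -0.0237, "fingers": 1}, {"tx": -0.0312, "ty": -0.0237}, {"tx": -0.0312, "ty": -0.0237}, {"tx": -0.0312, "ty": -0.0237}, {"tx": -0.0312, "ty": -0.0237}, {"tx": -0.0312, "ty": -0.0237}, {"tx": -0.0312, "ty": -0.0237}, {"tx": -0.0312, "ty": -0.0237}, {"tx": -0.0312, "ty": -0.0237}, {"tx": -0.0312, "ty": -0.0237}]'

```text
invalid input at $.increments[0]: expected keys fingers, tx, ty, tz, spin
```

Request:
drive_tool --increments '[{"tx": -0.0312, "ty": -0.0237}, {"tx": -0.0312, "ty": -0.0237}, {"tx": -0.0312, "ty": -0.0237}, {"tx": -0.0312, "ty": -0.0237}, {"tx": -0.0312, "ty": -0.0237}, {"tx": -0.0312, "ty": -0.0237}, {"tx": -0.0312, "ty": -0.0237}, {"tx": -0.0312, "ty": -0.0237}, {"tx": -0.0312, "ty": -0.0237}, {"tx": -0.0312, "ty": -0.0237}]'

```text
invalid input at $.increments[0]: expected keys fingers, tx, ty, tz, spin
```

Request:
drive_tool --increments '[{"tx": -0.0312, "ty": -0.0237}, {"tx": -0.0312, "ty": -0.0237}, {"tx": -0.0312, "ty": -0.0237}, {"tx": -0.0312, "ty": -0.0237}, {"tx": -0.0312, "ty": -0.0237}, {"tx": -0.0312, "ty": -0.0237}, {"tx": -0.0312, "ty": -0.0237}, {"tx": -0.0312, "ty": -0.0237}, {"spin": 0.11}, {"spin": 0.11}]'

```text
invalid input at $.increments[0]: expected keys fingers, tx, ty, tz, spin
```

Run:
```python
from h import *
o,g=snap('wrist','w1'); print(o['clock'],o['tcp_pos'],o['tcp_rot'],o['joints'])
print(cv2.Rodrigues(o['tcp_rot'])[0].round(3)); print(g['tool_from_camera'].round(3),g['mtx'])
```

```text
0.05 [226.36409857 500.51147161 244.23033203] [-0.66203436 -3.07064     0.00360635] [-1.18773129  0.31173443  0.01398401  1.51302207 -0.00439386  1.31919643
 -0.02722292]
[[-0.911  0.412 -0.001]
 [ 0.412  0.911 -0.002]
 [-0.    -0.002 -1.   ]]
[[-0.0000e+00 -9.6600e-01 -2.5800e-01  6.5442e+01]
 [ 1.0000e+00 -0.0000e+00  0.0000e+00 -5.5000e-02]
 [-0.0000e+00 -2.5800e-01  9.6600e-01 -1.2793e+02]
 [ 0.0000e+00  0.0000e+00  0.0000e+00  1.0000e+00]] [[304.46508162   0.         281.93656849]
 [  0.         304.46508162 212.21090981]
 [  0.           0.           1.        ]]
```

View pics/w1.png

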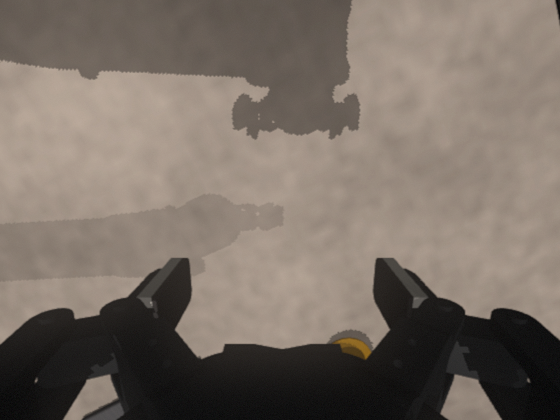

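The picture shows bare bench at the start pose: the moves were refused because each row must carry all five keys. Resending with full rows.

Request:
drive_tool --increments '[{"tx": -0.0469, "ty": -0.0355, "tz": 0, "spin": 0, "fingers": 1}, {"tx": -0.0469, "ty": -0.0355, "tz": 0, "spin": 0, "fingers": 1}, {"tx": -0.0469, "ty": -0.0355, "tz": 0, "spin": 0, "fingers": 1}, {"tx": -0.0469, "ty": -0.0355, "tz": 0, "spin": 0, "fingers": 1}, {"tx": -0.0469, "ty": -0.0355, "tz": 0, "spin": 0, "fingers": 1}, {"tx": -0.0469, "ty": -0.0355, "tz": 0, "spin": 0, "fingers": 1}, {"tx": -0.0469, "ty": -0.0355, "tz": 0, "spin": 0, "fingers": 1}, {"tx": -0.0469, "ty": -0.0355, "tz": 0, "spin": 0, "fingers": 1}, {"tx": -0.0469, "ty": -0.0355, "tz": 0, "spin": 0, "fingers": 1}, {"tx": -0.0469, "ty": -0.0355, "tz": 0, "spin": 0, "fingers": 1}]'

```text
clock: 0.93
tcp_pos: [395.4, 189.3, 245.0]
tcp_rot: [-0.662, -3.071, 0.0]
ft_force: [0.2, -0.4, -0.0]
opening: 1.001
finger_force: 0.0
```

Request:
drive_tool --increments '[{"tx": -0.0469, "ty": -0.0355, "tz": 0, "spin": 0, "fingers": 1}, {"tx": -0.0469, "ty": -0.0355, "tz": 0, "spin": 0, "fingers": 1}, {"tx": -0.0469, "ty": -0.0355, "tz": 0, "spin": 0, "fingers": 1}, {"tx": -0.0469, "ty": -0.0355, "tz": 0, "spin": 0, "fingers": 1}, {"tx": -0.0469, "ty": -0.0355, "tz": 0, "spin": 0, "fingers": 1}, {"tx": -0.0469, "ty": -0.0355, "tz": 0, "spin": 0, "fingers": 1}, {"tx": -0.0469, "ty": -0.0355, "tz": 0, "spin": 0, "fingers": 1}, {"tx": -0.0469, "ty": -0.0355, "tz": 0, "spin": 0, "fingers": 1}, {"tx": -0.0469, "ty": -0.0355, "tz": 0, "spin": 0, "fingers": 1}, {"tx": -0.0469, "ty": -0.0355, "tz": 0, "spin": 0, "fingers": 1}]'

```text
clock: 1.77
tcp_pos: [564.2, -120.2, 244.7]
tcp_rot: [-0.661, -3.07, -0.0]
ft_force: [0.9, -0.0, 0.6]
opening: 1.003
finger_force: 0.0
```

Request:
drive_tool --increments '[{"tx": 0, "ty": 0, "tz": 0, "spin": 0.11, "fingers": 1}, {"tx": 0, "ty": 0, "tz": 0, "spin": 0.11, "fingers": 1}, {"tx": 0, "ty": 0, "tz": 0, "spin": 0, "fingers": 1}, {"tx": 0, "ty": 0, "tz": 0, "spin": 0, "fingers": 1}]'

```text
clock: 2.1
tcp_pos: [563.6, -118.6, 244.6]
tcp_rot: [-0.921, -3.002, 0.0]
ft_force: [0.4, 0.5, -0.2]
opening: 1.002
finger_force: 0.0
```

Run:
```python
from h import *
o,g=snap('wrist','w2'); print(o['clock'],o['tcp_pos'],o['tcp_rot'],o['joints'],o['ft_force'])
print(cv2.Rodrigues(o['tcp_rot'])[0].round(3))
```

```text
2.1 [ 563.63963928 -118.56093839  244.63337743] [-9.20606206e-01 -3.00223493e+00  1.65150714e-04] [-0.21892224  0.39778905  0.56336244  1.45331285 -0.21336325  1.35322597
  1.33114593] [ 0.39170647  0.52903448 -0.24321872]
[[-0.828  0.561 -0.001]
 [ 0.561  0.828  0.   ]
 [ 0.001 -0.001 -1.   ]]
```

View pics/w2.png

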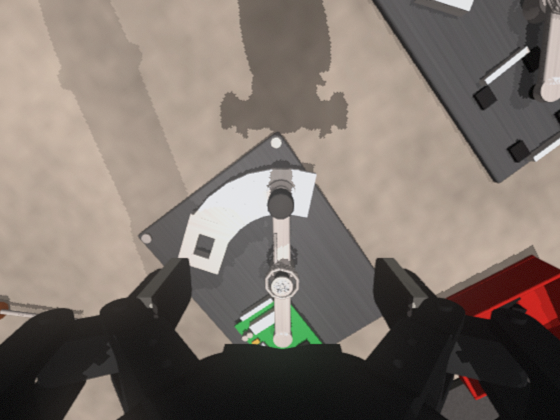

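The wrist view shows the knob top at (281,203), the pivot bolt at (282,284) and the hole at (206,246).

Run:
```python
from h import *
g=np.load('pics/w2.npz'); R=cv2.Rodrigues(g['r'])[0]; T=g['tool_from_camera']
c=g['p']+R@T[:3,3]
P={}
for n,u,v,z in [('knob',281,204,98),('piv',282,284,66),('hole',206,245,28)]:
    d=R@T[:3,:3]@np.linalg.inv(g['mtx'])@[u,v,1]; P[n]=(c+d*(z-c[2])/d[2])[:2]; print(n,P[n].round(1))
a=P['knob']-P['piv'];b=P['hole']-P['piv'];print(np.linalg.norm(a),np.linalg.norm(b),np.arctan2(a[1],a[0]),np.arctan2(b[1],b[0])+2*np.pi)
```

```text
knob [ 562.8 -119.3]
piv [ 645.3 -174. ]
hole [ 567.7 -232.1]
98.92493201753008 96.92416092223058 2.555522051374917 3.7852102897906956
```

Request:
drive_tool --increments '[{"tx": 0, "ty": 0.001, "tz": 0.05, "spin": 0, "fingers": 1}, {"tx": 0, "ty": 0, "tz": 0.05, "spin": 0, "fingers": 1}, {"tx": 0, "ty": 0, "tz": 0.05, "spin": 0, "fingers": 1}, {"tx": 0, "ty": 0, "tz": 0.04, "spin": 0, "fingers": 1}, {"tx": 0, "ty": 0, "tz": 0.03, "spin": 0, "fingers": 1}, {"tx": 0, "ty": 0, "tz": 0.025, "spin": 0, "fingers": 1}, {"tx": 0, "ty": 0, "tz": 0.0125, "spin": 0, "fingers": 1}, {"tx": 0, "ty": 0, "tz": 0.01, "spin": 0, "fingers": 1}, {"tx": 0, "ty": 0, "tz": 0, "spin": 0, "fingers": 1}, {"tx": 0, "ty": 0, "tz": 0, "spin": 0, "fingers": 1}]'

```text
clock: 2.98
tcp_pos: [564.7, -118.3, 85.4]
tcp_rot: [0.923, 3.002, 0.0]
ft_force: [-0.8, 0.5, -0.4]
opening: 0.998
finger_force: 0.0
```

Request:
drive_tool --increments '[{"tx": 0, "ty": 0, "tz": 0, "spin": 0, "fingers": 0.2}, {"tx": 0, "ty": 0, "tz": 0, "spin": 0, "fingers": 0.2}, {"tx": 0, "ty": 0, "tz": 0, "spin": 0, "fingers": 0.2}, {"tx": 0, "ty": 0, "tz": 0, "spin": 0, "fingers": 0.2}, {"tx": 0, "ty": 0, "tz": 0, "spin": 0, "fingers": 0.2}, {"tx": 0, "ty": 0, "tz": 0, "spin": 0, "fingers": 0.2}, {"tx": 0, "ty": 0, "tz": 0, "spin": 0, "fingers": 0.2}, {"tx": 0, "ty": 0, "tz": 0, "spin": 0, "fingers": 0.2}, {"tx": 0, "ty": 0, "tz": 0, "spin": 0, "fingers": 0.2}, {"tx": 0, "ty": 0, "tz": 0, "spin": 0, "fingers": 0.2}]' --newtons 40

```text
clock: 3.82
tcp_pos: [563.5, -119.8, 84.8]
tcp_rot: [-0.926, -3.001, 0.003]
ft_force: [-3.7, -4.9, 2.2]
opening: 0.291
finger_force: 40.1
```

The knob is gripped. Swinging it along the arc in 2.5° rows, 10 rows first.

Request:
drive_tool --increments '[{"tx": -0.00016, "ty": -0.00727, "tz": 0, "spin": -0.0556, "fingers": 0.2}, {"tx": -0.00016, "ty": -0.00727, "tz": 0, "spin": -0.0556, "fingers": 0.2}, {"tx": -0.00016, "ty": -0.00727, "tz": 0, "spin": -0.0556, "fingers": 0.2}, {"tx": -0.00016, "ty": -0.00727, "tz": 0, "spin": -0.0556, "fingers": 0.2}, {"tx": -0.00016, "ty": -0.00727, "tz": 0, "spin": -0.0556, "fingers": 0.2}, {"tx": -0.00016, "ty": -0.00727, "tz": 0, "spin": -0.0556, "fingers": 0.2}, {"tx": -0.00016, "ty": -0.00727, "tz": 0, "spin": -0.0556, "fingers": 0.2}, {"tx": -0.00016, "ty": -0.00727, "tz": 0, "spin": -0.0556, "fingers": 0.2}, {"tx": -0.00016, "ty": -0.00727, "tz": 0, "spin": -0.0556, "fingers": 0.2}, {"tx": -0.00016, "ty": -0.00727, "tz": 0, "spin": -0.0556, "fingers": 0.2}]'

```text
clock: 4.65
tcp_pos: [548.1, -158.3, 84.8]
tcp_rot: [-0.254, -3.131, -0.003]
ft_force: [-3.1, -0.8, 2.5]
opening: 0.288
finger_force: 40.1
```

Run:
```python
from h import *
o=get_obs(); d=o['tcp_pos'][:2]-[646,-176]; R=cv2.Rodrigues(o['tcp_rot'])[0]
print(np.linalg.norm(d),np.arctan2(d[1],d[0])%6.283,np.arctan2(R[1,0],R[0,0])%6.283,o['tcp_pos'],o['ft_force'],R.T@o['ft_force'],o['torque'],o['joints'])
```

```text
99.51772611537218 2.962946339699679 2.9798915455247417 [ 548.06608445 -158.31593948   84.76171638] [-3.1143027  -0.77372269  2.45104245] [ 2.94986227 -1.26097026 -2.45222426] [-0.21631259  0.5196301  -0.63038968] [-0.04754258  0.51285284  0.4162257   1.68167463 -0.24017329  0.99823355
  1.86124821]
```

Request:
drive_tool --increments '[{"tx": -0.00016, "ty": -0.00727, "tz": 0, "spin": -0.0556, "fingers": 0.2}, {"tx": -0.00016, "ty": -0.00727, "tz": 0, "spin": -0.0556, "fingers": 0.2}, {"tx": -0.00016, "ty": -0.00727, "tz": 0, "spin": -0.0556, "fingers": 0.2}, {"tx": -0.00016, "ty": -0.00727, "tz": 0, "spin": -0.0556, "fingers": 0.2}, {"tx": -0.00016, "ty": -0.00727, "tz": 0, "spin": -0.0556, "fingers": 0.2}, {"tx": -0.00016, "ty": -0.00727, "tz": 0, "spin": -0.0556, "fingers": 0.2}, {"tx": -0.00016, "ty": -0.00727, "tz": 0, "spin": -0.0556, "fingers": 0.2}, {"tx": -0.00016, "ty": -0.00727, "tz": 0, "spin": -0.0556, "fingers": 0.2}, {"tx": -0.00016, "ty": -0.00727, "tz": 0, "spin": -0.0556, "fingers": 0.2}, {"tx": -0.00016, "ty": -0.00727, "tz": 0, "spin": -0.0556, "fingers": 0.2}]'

```text
clock: 5.48
tcp_pos: [549.8, -202.1, 84.6]
tcp_rot: [0.429, -3.111, -0.002]
ft_force: [-3.8, -1.9, 2.7]
opening: 0.29
finger_force: 40.0
```

Request:
drive_tool --increments '[{"tx": -0.00016, "ty": -0.00727, "tz": 0, "spin": -0.0556, "fingers": 0.2}, {"tx": -0.00016, "ty": -0.00727, "tz": 0, "spin": -0.0556, "fingers": 0.2}, {"tx": -0.00016, "ty": -0.00727, "tz": 0, "spin": -0.0556, "fingers": 0.2}, {"tx": -0.00016, "ty": -0.00727, "tz": 0, "spin": -0.0556, "fingers": 0.2}, {"tx": -0.00016, "ty": -0.00727, "tz": 0, "spin": -0.0556, "fingers": 0.2}, {"tx": -0.00016, "ty": -0.00727, "tz": 0, "spin": -0.0556, "fingers": 0.2}, {"tx": -0.00016, "ty": -0.00727, "tz": 0, "spin": -0.0556, "fingers": 0.2}, {"tx": -0.00016, "ty": -0.00727, "tz": 0, "spin": -0.0556, "fingers": 0.2}, {"tx": 0, "ty": 0, "tz": 0, "spin": 0, "fingers": 0.2}]'

```text
clock: 6.23
tcp_pos: [564.7, -234.4, 84.5]
tcp_rot: [0.96, -2.989, -0.002]
ft_force: [-5.5, -2.0, 1.9]
opening: 0.287
finger_force: 40.1
```

Run:
```python
from h import *
o,g=snap('wrist','w3'); snap('top','top3'); d=o['tcp_pos'][:2]-[646,-176]; R=cv2.Rodrigues(o['tcp_rot'])[0]
print(np.linalg.norm(d),np.arctan2(d[1],d[0])%6.283,np.arctan2(R[1,0],R[0,0])%6.283,o['tcp_pos'],R.T@o['ft_force'],o['joints'])
```

```text
100.11115714926868 3.763928094226051 3.763165288244692 [ 564.66857175 -234.37330353   84.4678043 ] [ 5.69650836  1.57279493 -1.89082605] [ 0.20223879  0.57039781  0.23971532  1.5527279  -0.1488744   1.03853446
  2.67391718]
```

View pics/w3.png

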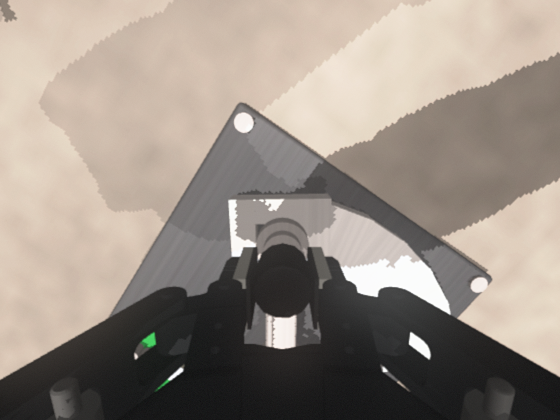

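The knob is held between the pads over the hole end of the plate, and the angle matches to about 0.01 rad. Pushing down, with a stop to check that it passes 3 mm.

Request:
drive_tool --increments '[{"tx": 0, "ty": -0.001, "tz": 0.003, "spin": 0, "fingers": 0.2}, {"tx": 0, "ty": 0, "tz": 0.003, "spin": 0, "fingers": 0.2}, {"tx": 0, "ty": 0, "tz": 0.003, "spin": 0, "fingers": 0.2}, {"tx": 0, "ty": 0, "tz": 0.003, "spin": 0, "fingers": 0.2}, {"tx": 0, "ty": 0, "tz": 0, "spin": 0, "fingers": 0.2}]'

```text
clock: 6.75
tcp_pos: [564.4, -234.1, 76.8]
tcp_rot: [0.959, -2.989, -0.002]
ft_force: [-5.1, -2.6, 0.8]
opening: 0.286
finger_force: 40.0
```

Request:
drive_tool --increments '[{"tx": 0, "ty": 0, "tz": 0.003, "spin": 0, "fingers": 0.2}, {"tx": 0, "ty": 0, "tz": 0.003, "spin": 0, "fingers": 0.2}, {"tx": 0, "ty": 0, "tz": 0.003, "spin": 0, "fingers": 0.2}, {"tx": 0, "ty": 0, "tz": 0.003, "spin": 0, "fingers": 0.2}, {"tx": 0, "ty": 0, "tz": 0.003, "spin": 0, "fingers": 0.2}, {"tx": 0, "ty": 0, "tz": 0.002, "spin": 0, "fingers": 0.2}, {"tx": 0, "ty": 0, "tz": 0, "spin": 0, "fingers": 0.2}]'

```text
clock: 7.33
tcp_pos: [565.2, -235.0, 69.6]
tcp_rot: [0.961, -2.99, 0.001]
ft_force: [-7.5, -2.5, 12.7]
opening: 0.291
finger_force: 41.2
```

Run:
```python
from h import *
o,g=snap('wrist','w4'); print(o['tcp_pos'],o['ft_force'])
T=g['tool_from_camera'];R=cv2.Rodrigues(o['tcp_rot'])[0];K=np.linalg.inv(g['mtx'])
def pt(g,o,u,v):return o['tcp_pos']+R@(T[:3,:3]@(K@[u,v,1]*g['z_map'][v,u])+T[:3,3])
w3=np.load('pics/w3.npz')
for v in range(215,300,6): print(v,pt(g,o,281,v).round(1),pt(w3,{'tcp_pos':w3['p']},281,v).round(1))
```

```text
[ 565.15166349 -234.9820675    69.59203788] [-7.46138976 -2.53528593 12.6939297 ]
215 [ 550.5 -245.8   27.4] [ 553.5 -242.8   26.7]
221 [ 553.4 -243.8   27.5] [ 553.  -243.1   41.9]
227 [ 553.5 -243.6   38.6] [ 555.4 -241.4   44.3]
233 [ 555.  -242.5   43.1] [ 557.2 -240.1   48.5]
239 [ 557.4 -240.8   44.5] [ 559.3 -238.5   51.3]
245 [ 556.1 -241.7   57.4] [ 556.  -240.8   71. ]
251 [ 555.6 -242.    66.5] [ 555.7 -241.    79.9]
257 [ 555.8 -241.8   72.9] [ 555.5 -241.1   87.3]
263 [ 556.2 -241.6   78.3] [ 555.7 -240.9   93. ]
269 [ 557.2 -240.8   81.3] [ 556.5 -240.4   96.9]
275 [ 559.6 -239.1   81. ] [ 559.1 -238.5   95.9]
281 [ 561.8 -237.6   81.2] [ 561.3 -236.9   95.9]
287 [ 564.4 -235.7   80.4] [ 563.9 -235.1   95.2]
293 [ 566.1 -234.4   81.6] [ 565.4 -234.    97. ]
299 [ 568.8 -232.5   80.9] [ 568.1 -232.1   96.1]
```

The knob has gone down about 15 mm. Pressing a little further to seat it.

Request:
drive_tool --increments '[{"tx": 0, "ty": 0, "tz": 0.002, "spin": 0, "fingers": 0.2}, {"tx": 0, "ty": 0, "tz": 0.002, "spin": 0, "fingers": 0.2}, {"tx": 0, "ty": 0, "tz": 0, "spin": 0, "fingers": 0.2}, {"tx": 0, "ty": 0, "tz": 0, "spin": 0, "fingers": 0.2}]'

```text
clock: 7.72
tcp_pos: [565.6, -235.6, 69.4]
tcp_rot: [-0.962, 2.991, -0.003]
ft_force: [-10.4, -1.7, 21.3]
opening: 0.288
finger_force: 42.1
```

Run:
```python
from h import *
o,g=snap('wrist','w5'); print(o['tcp_pos'],o['ft_force'])
T=g['tool_from_camera'];R=cv2.Rodrigues(o['tcp_rot'])[0];K=np.linalg.inv(g['mtx'])
def pt(g,o,u,v):return o['tcp_pos']+R@(T[:3,:3]@(K@[u,v,1]*g['z_map'][v,u])+T[:3,3])
for n in('w3','w4','w5'):
    w=np.load(f'pics/{n}.npz'); print(n,np.median([pt(w,{'tcp_pos':w['p']},u,v)[2] for u in range(270,294) for v in range(276,300)]))
```

```text
[ 565.64265336 -235.62328104   69.40911531] [-10.35333898  -1.72463004  21.32285006]
w3 96.06014492071773
w4 81.28937507565016
w5 81.2183418598893
```

Seated: the force rises with no more travel. Easing the force, then opening.

Request:
drive_tool --increments '[{"tx": 0, "ty": 0, "tz": -0.003, "spin": 0, "fingers": 0.2}, {"tx": 0, "ty": 0, "tz": -0.002, "spin": 0, "fingers": 0.2}, {"tx": 0, "ty": 0, "tz": 0, "spin": 0, "fingers": 1}, {"tx": 0, "ty": 0, "tz": 0, "spin": 0, "fingers": 1}, {"tx": 0, "ty": 0, "tz": 0, "spin": 0, "fingers": 1}, {"tx": 0, "ty": 0, "tz": 0, "spin": 0, "fingers": 1}, {"tx": 0, "ty": 0, "tz": 0, "spin": 0, "fingers": 1}, {"tx": 0, "ty": 0, "tz": 0, "spin": 0, "fingers": 1}, {"tx": 0, "ty": 0, "tz": 0, "spin": 0, "fingers": 1}, {"tx": 0, "ty": 0, "tz": 0, "spin": 0, "fingers": 1}]'

```text
clock: 8.6
tcp_pos: [566.3, -233.6, 67.9]
tcp_rot: [-0.966, 2.989, -0.0]
ft_force: [-0.1, 0.5, 1.3]
opening: 1.002
finger_force: 0.0
```

Request:
drive_tool --increments '[{"tx": 0, "ty": 0, "tz": -0.02, "spin": 0, "fingers": 1}, {"tx": 0, "ty": 0, "tz": -0.04, "spin": 0, "fingers": 1}, {"tx": 0, "ty": 0, "tz": -0.05, "spin": 0, "fingers": 1}, {"tx": 0, "ty": 0, "tz": -0.05, "spin": 0, "fingers": 1}, {"tx": 0, "ty": 0, "tz": -0.05, "spin": 0, "fingers": 1}, {"tx": 0, "ty": 0, "tz": -0.05, "spin": 0, "fingers": 1}, {"tx": 0, "ty": 0, "tz": 0, "spin": 0, "fingers": 1}, {"tx": 0, "ty": 0, "tz": 0, "spin": 0, "fingers": 1}]'

```text
clock: 9.27
tcp_pos: [567.7, -234.5, 227.7]
tcp_rot: [-0.964, 2.984, -0.007]
ft_force: [-0.4, -0.4, -1.5]
opening: 1.002
finger_force: 0.0
```

Run:
```python
from h import *
o,g=snap('wrist','w6'); print(o['clock'],o['tcp_pos'],o['ft_force'])
T=g['tool_from_camera'];R=cv2.Rodrigues(o['tcp_rot'])[0];K=np.linalg.inv(g['mtx'])
v,u=np.mgrid[0:420,0:560]; z=g['z_map']
c=(K@np.stack([u.ravel(),v.ravel(),np.ones(u.size)]))*z.ravel()
P=(R@(T[:3,:3]@c+T[:3,3:])).T+o['tcp_pos']
m=(z.ravel()>0)&(np.hypot(P[:,0]-565,P[:,1]+233)<25)&(P[:,2]>74)&(P[:,2]<110)
print(m.sum(),P[m].mean(0),np.percentile(P[m][:,2],[5,50,95]))
```

```text
9.2667 [ 567.65144272 -234.50117243  227.72345225] [-0.37321957 -0.3970515  -1.50405462]
595 [ 561.94047744 -228.91157523   81.07895539] [79.40972256 81.22900292 82.4962048 ]
```

View pics/w6.png

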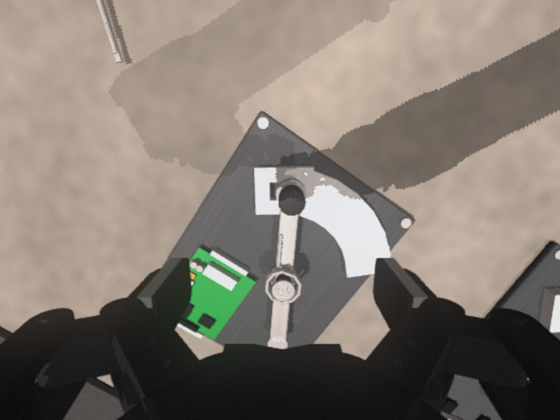

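The picture shows the arm off the board, with the knob at (291,198) resting against the hole's edge. Its top is about 82 mm up, so the pin is fully down, and the gripper is clear.

```bash
python3 -c "
from station import *
print(job_done())"
```

```text
the job is handed in; nothing more can be done
None
```

The clamp arm on the green-board fixture is swung back and held by its pin, which sits fully down in the hole. The gripper is open and clear, the empty fixture was not touched, and the job was handed in at about 9.3 s.

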